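Fit the collar to the bent lamp arm

TASK

The bent steel arm of a bench lamp is clamped in its holding block and still lacks its collar. Thread the loose steel collar over the arm's upright free end and let go of it so that it drops to the first bend below; then take it again, slide it along the arm round both bends until it sits flat up against the round flange at the holding block, and leave it there. Do it gently, without jamming the collar hard against the arm or the flange, and leave the other things on the bench where they are.

Things in the scene. Friction and masses are not known exactly. Their poses are not given: they have to be found in the camera images.
- lamp_arm: Bent lamp arm, a round steel rod 10 mm in diameter, fixed to the bench at one end by an aluminium holding block (44 x 40 mm, 137 mm high) on a dark base plate 110 x 120 x 12 mm. Origin: on the bench under the block's middle, z up. The rod leaves the block level along -x at z = 120 mm, turns to run level along +y, then turns straight up. It is open only at its upright free end.
- free_end (a point): Top of the rod's upright free end, at (-175, 145, 230) mm in lamp_arm (axes as lamp_arm).
- first_bend (a point): Where the centrelines of the upright end and the level part along y meet, at (-175, 145, 120) mm in lamp_arm. The bend itself is rounded, 30 mm centreline radius. The upright is too tall to carry the collar down to here from straight above: the gripper's body meets its top. Take the collar near here with the gripper leaning away from the upright.
- second_bend (a point): Where the centrelines of the two level parts meet, at (-175, 0, 120) mm in lamp_arm. The bend, in the level plane, is rounded with 35 mm centreline radius.
- flange_face (a point): Centre, on the rod's centreline, of the free face of a round steel flange (38 mm diameter, 10 mm thick) against the block, at (-32, 0, 120) mm in lamp_arm. The face looks along -x of lamp_arm; the collar must end against it.
- collar: Loose steel collar: flat ring, 56 mm outer diameter, 24 mm hole, 14 mm thick, 0.13 to 0.25 kg, at first lying flat on the bench. Origin: its centre; z: axis of its hole. 7 mm of play all round on the rod. Let go near the free end it drops and comes to rest hanging on the level part some 40 mm from the upright, its axis about level, perhaps 0.3 rad askew, its centre 7 mm below the rod's centreline.
- tape_1: Bystander: a roll of black tape, about 62 mm in diameter and 19 mm high, lying flat; origin under its middle. It may lie in either of two places, the collar in the other. Leave it.
- pcb_0: Bystander: green circuit board 62 x 95 x 11 mm, lying near the arm; origin under its middle.
- knob_part_0: Bystander: small black knob 25 mm in diameter, 18 mm high; origin under its middle.
- flat_pliers: Bystander: pliers 42 x 147 x 11 mm lying flat; origin under the middle.
- flux_bottle: Bystander: small bottle with a pointed tip, 34 mm in diameter, 108 mm high; origin under its middle.
Mind the look-alikes: they are no part of the job. Leave any yellow look-alike of the collar alone.

How it is judged:
By the outcome, as a careful person would: the job done as asked, in the order asked, and still so for the second after the job is handed in, with the robot touching nothing.
It also fails if it takes over 64 s, if anything falls off the work surface, if the arm or the gripper's body presses on something with over 40 N, if the wrist force passes 120 N, or if a joint passes its speed limit or range.

ROBOT

A 6-joint arm with a two-finger parallel gripper is mounted at the origin on the work surface; the furniture and walls round the work are solid. World frame = base frame: x ahead of the robot, y to its left, z up, the work surface at z = 0. Lengths are in mm, angles in rad, forces in N, time in s.
With the tool pointing down it reaches from about 350 to 775 mm from the base axis. Payload 7.3 kg.
Tool frame: the origin (TCP) lies on the centre line of the jaws, within the pads' length; the fingertips stand 17 mm ahead of it and the grasp point (between the pads) lies 2 mm behind it; z points along the fingers, y is the line along which they close (so a half turn about z gives the same grasp; the last joint's range is limited). The gripper opens to 92 mm and grips with 3 to 60 N. Pads are 19 mm wide; open, the fingers measure 130 mm over their backs; the gripper's body (75 mm by 190 mm) begins 47 mm behind the grasp point.
Start: joints at [1.059, 0.342, 1.524, -0, 1.275, -0.146], TCP at [187.777, 490.289, 243.741] pointing down, gripper open.
Joint ranges: [-2.53, 2.53], [-0.77, 2.02], [0.04, 2.7], [-1, 4.14], [0.28, 2.66], [-3.11, 3.11]. Speed limits (rad/s): [2.57, 2.57, 3.14, 3.14, 3.14, 3.14].

INTERFACE

Orientations are given as [roll, pitch, yaw] about the fixed x, y, z axes, in that order (R = Rz(yaw) Ry(pitch) Rx(roll)).
In Python, from plant import bot gives the robot as it stands. The module is installed in compiled form; this text tells all that it offers.
- The arm moves only by the shell command python3 -m pendant 'ROWS'. ROWS is JSON, a list of rows, each a list of 3 entries, a list of its own where there are three numbers: the shift along the world's x, y, z as a fraction of full scale, then the turn, a rotation vector about the world's x, y, z as a fraction of full scale, then the opening, from -1 (shut) to 1 (fully open), so that 0 is half open. In form: [[[tx, ty, tz], [rx, ry, rz], claw], ...]. A call has exactly 10 rows; each row shifts and turns the commanded pose from where the row before left it; what a row does not reach is not made up. Full scale, the value 1, is 30 mm for a shift and 0.12 rad for a turn. A row lasts 1/12 s, in which the tool goes at most 41.7 mm and 7.16 degrees, less where a joint would pass 70% of its speed; a pose out of reach is approached as far as the arm can. A call with a number of a shift or a turn outside -1 to 1 is refused whole. A call with a gripper value outside its range is refused whole. The fingers move at their own pace and stop on an object; the grip force is fixed at half the most. Time passes only in rows, so rows that do not move let the fingers close, or fill a call up. It gives the time, the measured TCP pose, the force, the opening and the grip force at its end, in the units of the state.
- bot.get_obs(): the state, without advancing time (a new reading comes with each control period).
- bot.capture(name): name is "scene" or "top"; returns the picture (480x640x3 uint8, blue, green, red); there is no depth.
- bot.camera_params(name): a dict with "fovy" (degrees; the focal length in pixels is half the picture's height over the tangent of half this angle, whatever the lens; pixels are square), "cx", "cy" (the principal point, pixels), "camera_from_world" (4x4, takes a point from world to camera coordinates). Camera axes: x right, y down, z forward; pixel columns grow to the right and rows downward; lengths in mm; the calibration is good to about 2 mm. A picture is of the moment at which its call begins. camera_params takes no time and is no camera call.
- bot.close_job(): hands the job in; it is judged then, once.
The state is a dict: "time": time; "joint_positions": joint angles; "dq": joint speeds; "tau": joint torques, N m; "tool_pos": TCP position; "tcp_rot": TCP orientation; "contact_force": force on the tool from outside, world axes, zero at the start; "moment": the same for the moment, N m; "grip_width": finger opening in mm; "finger_force": force on a finger pad.
Only numpy, scipy, OpenCV 4.12 (cv2) and the standard library are available. Lean on these libraries where they do the work, as an engineer would, in place of code of your own. Each camera call takes 0.05 s, during which the arm holds its last target. There are 200 camera calls.

## Working session

There is one attempt and no reset: what is moved stays moved. The work goes in short steps, Python scripts to look and compute and a shell command to move; the robot and the scene stay as the last step left them, time stands still between calls to the robot, and variables do not carry over. Pictures are saved under pics/ and viewed, at most 10 in all, crops included, and the job is handed in when it is done.

```bash
mkdir -p pics; python3 - <<'E'
from plant import bot
import cv2,numpy as np
o=bot.get_obs()
print({k:np.round(v,3).tolist() for k,v in o.items()})
for n in("scene","top"):
    cv2.imwrite(f"pics/{n}0.png",bot.capture(n)); p=bot.camera_params(n); print(n,p["fovy"],p["cx"],p["cy"]); print(np.round(p["camera_from_world"],3).tolist())
E
```

```text
{'time': 0.0, 'joint_positions': [1.059, 0.343, 1.525, -0.0, 1.275, -0.146], 'dq': [-0.0, -0.001, -0.001, 0.0, 0.0, -0.001], 'tau': [0.001, -43.124, -24.422, 0.072, 0.056, -0.0], 'tool_pos': [187.584, 489.917, 243.044], 'tcp_rot': [-3.14, -0.0, 2.776], 'contact_force': [0.183, -0.504, -0.198], 'moment': [0.016, -0.052, -0.062], 'finger_force': 0.0, 'grip_width': 91.706}
scene 43.12118597787919 325.65118677462 236.61865287596325
[[-0.889, -0.458, -0.005, 524.041], [-0.35, 0.686, -0.638, 312.583], [0.296, -0.565, -0.77, 1330.915], [0.0, 0.0, 0.0, 1.0]]
top 44.32109841415737 314.8672983060551 241.45793851737284
[[-0.024, -1.0, 0.01, -14.625], [-0.989, 0.023, -0.143, 603.054], [0.143, -0.013, -0.99, 1692.455], [0.0, 0.0, 0.0, 1.0]]
```

View pics/scene0.png

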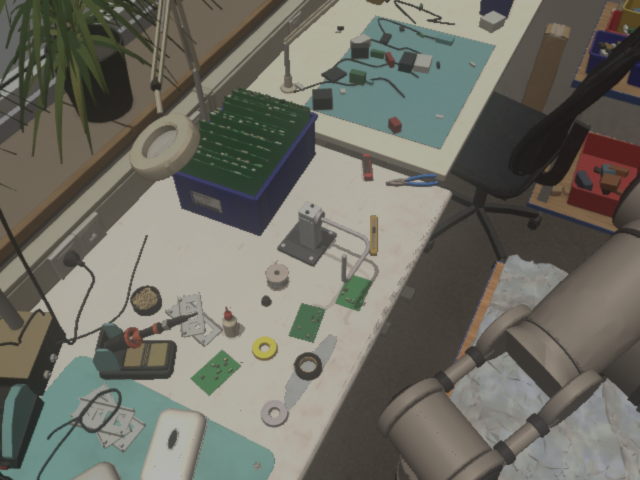

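View pics/top0.png

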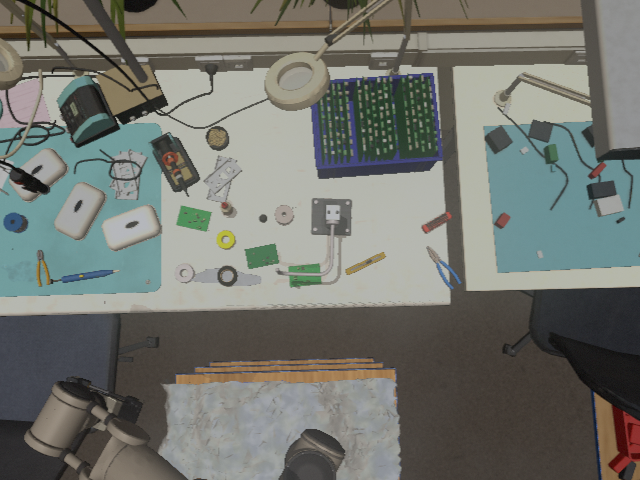

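Ring-like candidates in the top view: grey ring (184,271), black tape (228,275), yellow ring (227,240) and pinkish spool (285,214). The grey flat ring fits the steel collar. I'll confirm it in an enlarged crop and measure it together with the arm.

```bash
cat > h.py <<'E'
from plant import bot
import cv2,numpy as np
P={n:bot.camera_params(n) for n in("scene","top")}
def K(n):
    p=P[n]; f=240/np.tan(np.radians(p["fovy"]/2)); return np.array([[f,0,p["cx"]],[0,f,p["cy"]],[0,0,1]])
def M(n): return K(n)@np.array(P[n]["camera_from_world"])[:3]
def plane(n,uv,z):
    m=M(n); H=np.c_[m[:,0],m[:,1],m[:,2]*z+m[:,3]]; q=np.linalg.solve(H,[uv[0],uv[1],1]); return q[:2]/q[2]
def tri(a,b):
    X=cv2.triangulatePoints(M("scene"),M("top"),np.array(a,float).reshape(2,1),np.array(b,float).reshape(2,1))[:,0]; return X[:3]/X[3]
def proj(n,X):
    q=M(n)@np.r_[X,1]; return q[:2]/q[2]
E
python3 - <<'E'
from h import *
s=cv2.imread("pics/scene0.png");t=cv2.imread("pics/top0.png")
def crop(i,u,v,w,h,k): return cv2.resize(i[v:v+h,u:u+w],None,fx=k,fy=k,interpolation=cv2.INTER_CUBIC)
# top: arm 270..360 x 190..290 ; scene arm 270..390 x190..310
a=crop(t,262,190,100,75+25,4);b=crop(s,275,195,100,100,4)
c=crop(t,160,225,100,50+10,4)[:200];c=crop(t,165,230,100,50,4);d=crop(s,245,375,100,50,4)
cv2.imwrite("pics/c1.png",np.vstack([np.hstack([a,b]),np.hstack([c,d])]))
for n,i,r in(("top",t,(170,257,30,28)),("scene",s,(257,397,32,32))):
    u,v,w,h=r; hsv=cv2.cvtColor(i[v:v+h,u:u+w],cv2.COLOR_BGR2HSV)
    g=i[v:v+h,u:u+w].mean(2); m=((g<185)&(g>90)).astype(np.uint8)
    cs,_=cv2.findContours(m,cv2.RETR_EXTERNAL,cv2.CHAIN_APPROX_NONE)
    for k in cs:
        if cv2.contourArea(k)>100:
            e=cv2.fitEllipse(k); print(n,e,plane(n,np.array(e[0])+[u,v],7 if n=="scene" else 10),cv2.contourArea(k))
    print(g.astype(int)[::3,::3])
E
```

```text
top ((14.5, 13.5), (31.825410842895508, 34.49110794067383), 90.0) [528.9738139  360.64467745] 783.0
[[179 179 179 179 180 179 179 179 179 178]
 [179 179 179 179 179 179 179 179 179 179]
 [179 179 179 180 172 167 174 177 179 178]
 [180 179 179 173 174 172 173 147 179 179]
 [178 179 171 172 115 113 174 176 175 179]
 [179 180 171 156 166 177 174 175 119 177]
 [179 179 172 174 160 177 173 177 123 156]
 [179 178 162 173 173 172 174 136 157 155]
 [179 179 178 170 173 170 108 165 155 154]
 [178 179 178 177 177 178 178 178 178 177]]
scene ((15.5, 15.5), (36.69739532470703, 36.69739532470703), 0.0) [529.52304189 360.58429773] 961.0
[[171 170 171 170 169 169 170 170 169 139 143]
 [170 170 170 169 166 155 154 157 168 151 143]
 [170 171 169 149 149 152 151 150 151 146 143]
 [171 172 153 149 153 148 145 153 153 148 140]
 [171 170 148 151 117  97 124 100 150 151 145]
 [171 165 150 149  93 162 166 157 149 151 113]
 [170 158 149 148 125 167 168 161 150 151 101]
 [171 165 144 152 151 151 151 150 151 148 108]
 [171 170 116 150 150 151 151 152 150  86 160]
 [171 171 169 101 117 143 137 107  92 156 167]
 [169 170 170 169 161 137 134 158 167 165 166]]
```

View pics/c1.png

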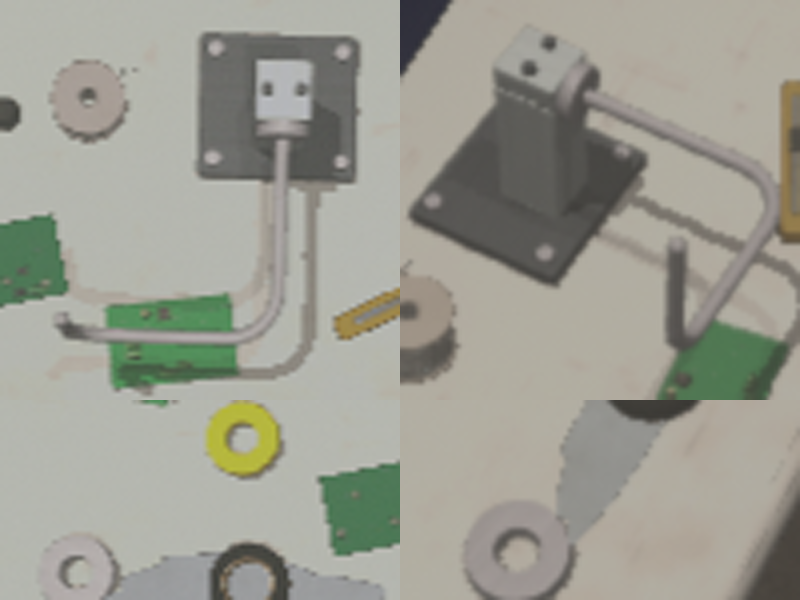

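The crop shows a grey metallic flat ring with a hole and some thickness, at top (184.4,273.2) and scene (274.7,412.7). That is the collar. The yellow ring and black tape are the look-alikes. The arm's tip is at top (278,269.5) and scene (344.5,255.2).

```bash
python3 - <<'E'
from h import *
print("collar z14",plane("top",(184.4,273.2),14),plane("scene",(274.7,412.7),14),tri((274.7,412.7),(184.4,273.2)))
for n,i,r in(("top",cv2.imread("pics/top0.png"),(172,259,26,28)),("scene",cv2.imread("pics/scene0.png"),(257,395,36,36))):
    u,v,w,h=r; lab=cv2.cvtColor(i[v:v+h,u:u+w],cv2.COLOR_BGR2LAB).astype(int)
    m=((lab[...,2]<lab[0,0,2]-2)&(lab[...,1]>=lab[0,0,1])); print(n,lab[0,0],lab[h//2,5:12].tolist())
print("tip",tri((344.5,255.2),(278,269.5)))
c=[(203,33),(358,38),(355,182),(198,178)]
q=np.array([plane("top",(a/4+262,b/4+190),12) for a,b in c]);print(q,q.mean(0),np.linalg.norm(q-np.roll(q,1,0),axis=1))
c=[(410,212),(555,282),(645,158)]
s=np.array([plane("scene",((a-400)/4+275,b/4+195),12) for a,b in c]);print(s,(s[0]+s[2])/2)
ang=lambda v:np.arctan2(v[1],v[0])
print("yaw top",[ang(q[0]-q[3]),ang(q[1]-q[2]),ang(q[0]-q[1])-np.pi/2,ang(q[3]-q[2])-np.pi/2], "scene",ang(s[0]-s[1])-0, ang(s[1]-s[2]))
# fit with rod points: top view rod corner etc
L=q.mean(0)
for n,X in dict(tip=(-175,145,230),b1=(-175,145,120),b2=(-175,0,120),fl=(-32,0,120)).items(): print(n)
E
```

```text
collar z14 [520.54280454 360.04411821] [523.20165547 361.25559946] [522.01364911 360.68540785  13.37449107]
top [189 126 131] [[179, 129, 130], [180, 130, 129], [155, 129, 129], [122, 128, 131], [134, 128, 132], [175, 126, 132], [188, 126, 132]]
scene [181 127 135] [[158, 130, 131], [160, 130, 130], [158, 130, 131], [158, 130, 131], [158, 130, 131], [155, 130, 131], [124, 129, 130]]
tip [505.50204364  71.90505942 229.06375035]
[[ 739.53494816  -26.09255454]
 [ 733.05251559 -143.49139303]
 [ 622.68525097 -137.56567421]
 [ 628.42074519  -19.68852993]] [680.92336498 -81.70953793] [111.29859673 117.5776731  110.52622875 118.01659645]
[[ 740.76443236  -24.29411449]
 [ 631.82712068  -17.06247259]
 [ 626.98312316 -132.83294911]] [683.87377776 -78.5635318 ]
yaw top [np.float64(-0.05757092871885865), np.float64(-0.053639406738282214), np.float64(-0.0551611626304247), np.float64(-0.04861819892424868)] scene -0.0662862618278856 1.5289793296542804
tip
b1
b2
fl
```

```bash
cat > fit.py <<'E'
from h import *
from scipy.optimize import least_squares
T=lambda a,b:plane("top",(a/4+262,b/4+190),120)
S=lambda a,b,z=120:plane("scene",((a-400)/4+275,b/4+195),z)
pts={"ysegA":T(95,334),"ysegB":T(225,338),"xsegA":T(282,150),"xsegB":T(278,280),"S ysegA":S(700,325),"S ysegB":S(762,232),"S xA":S(600,98),"S xB":S(730,155)}
for k,v in pts.items(): print(k,v.round(1))
print("block top T",plane("top",(284/4+262,90/4+190),137),"S",S(540,60,137))
print("tip T",plane("top",(278,269.5),230),"S",plane("scene",(344.5,255.2),230))
E
python3 fit.py
```

```text
ysegA [503.   55.6]
ysegB [498.1 -35.1]
xsegA [630.2 -78.7]
xsegB [537.9 -73.2]
S ysegA [505.1  43.2]
S ysegB [502.  -32.8]
S xA [632.9 -81.8]
S xB [543.4 -76.9]
block top T [669.95344268 -80.52627784] S [672.27565799 -79.30207933]
tip T [504.00706339  71.4248458 ] S [506.5435209   72.86215716]
```

Fit: lamp origin ≈ (672,-82), yaw ≈ -0.054, which puts the tip at (505,72,230). That agrees with the triangulated tip (505.5,72,229). The collar is at (522,360.7), with its top at z≈14. Now approaching it.

```bash
python3 -m pendant '[[[1,-0.4,-0.3],[0,0,-1],1],[[1,-0.4,-0.3],[0,0,-1],1],[[1,-0.4,-0.3],[0,0,-1],1],[[1,-0.4,-0.3],[0,0,-1],1],[[1,-0.4,-0.3],[0,0,-1],1],[[1,-0.4,-0.3],[0,0,-1],1],[[1,-0.4,-0.3],[0,0,-1],1],[[1,-0.4,-0.3],[0,0,-1],1],[[1,-0.4,-0.3],[0,0,-1],1],[[1,-0.4,-0.3],[0,0,-1],1]]'
```

```text
time: 0.93
tool_pos: [488.9, 369.3, 152.8]
tcp_rot: [-3.141, 0.0, 1.57]
contact_force: [0.1, 0.6, 0.3]
grip_width: 92.0
finger_force: 0.0
```

```bash
python3 -m pendant '[[[0.5,-0.15,-0.5],[0,0,0],1],[[0.5,-0.15,-0.5],[0,0,0],1],[[0.1,0,-0.6],[0,0,0],1],[[0,0,-0.6],[0,0,0],1],[[0,0,-0.5],[0,0,0],1],[[0,0,-0.5],[0,0,0],1],[[0,0,-0.5],[0,0,0],1],[[0,0,-0.3],[0,0,0],1],[[0,0,-0.3],[0,0,0],1],[[0,0,0],[0,0,0],1]]'
```

```text
time: 1.77
tool_pos: [519.8, 360.8, 22.8]
tcp_rot: [-3.139, 0.002, 1.576]
contact_force: [-1.0, 0.2, -0.1]
grip_width: 91.7
finger_force: 0.0
```

```bash
python3 - <<'E'
from h import *
a=bot.capture("scene")[360:460,210:350];b=bot.capture("top")[225:325,130:270]
cv2.imwrite("pics/g1.png",np.hstack([cv2.resize(i,(400,286),interpolation=cv2.INTER_CUBIC) for i in(a,b)]))
E
```

```text
(no output)
```

View pics/g1.png

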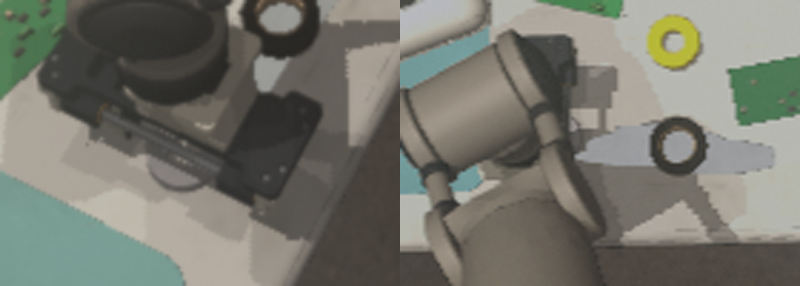

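The picture shows the collar (crop ~(180,165)) between the open fingers. I'll close on it and lift.

```bash
python3 -m pendant '[[[0.05,0,-0.05],[0,0,0],0.3],[[0,0,0],[0,0,0],0],[[0,0,0],[0,0,0],-0.5],[[0,0,0],[0,0,0],-1],[[0,0,0],[0,0,0],-1],[[0,0,0],[0,0,0],-1],[[0,0,0],[0,0,0],-1],[[0,0,0],[0,0,0],-1],[[0,0,0],[0,0,0],-1],[[0,0,0],[0,0,0],-1]]'
```

```text
time: 2.7
tool_pos: [522.5, 361.4, 23.5]
tcp_rot: [3.141, -0.0, 1.576]
contact_force: [0.2, -0.4, 2.1]
grip_width: 54.5
finger_force: 30.0
```

```bash
python3 -m pendant '[[[0,0,0.3],[0,0,0],-1],[[0,0,0.6],[0,0,0],-1],[[0,0,1],[0,0,0],-1],[[0,-0.3,1],[0,0,0],-1],[[0,-0.5,1],[0,0,0],-1],[[0,-0.5,1],[0,0,0],-1],[[0,-0.5,1],[0,0,0],-1],[[0,-0.5,1],[0,0,0],-1],[[0,-0.5,1],[0,0,0],-1],[[0,-0.5,0.5],[0,0,0],-1]]'
python3 -m pendant '[[[0,-0.7,0],[0,0,0],-1],[[0,-0.7,0],[0,0,0],-1],[[0,-0.7,0],[0,0,0],-1],[[0,-0.7,0],[0,0,0],-1],[[0,-0.5,0],[0,0,0],-1],[[0,0,0],[0,0,0],-1],[[0,0,0],[0,0,0],-1],[[0,0,0],[0,0,0],-1],[[0,0,0],[0,0,0],-1],[[0,0,0],[0,0,0],-1]]'
python3 - <<'E'
from h import *
s=bot.capture("scene");t=bot.capture("top");o=bot.get_obs();p=o["tool_pos"];print(p,o["tcp_rot"],o["grip_width"])
for n in P: print(n,proj(n,p-[0,0,16]))
cv2.imwrite("pics/sf.png",s);cv2.imwrite("pics/tf.png",t)
u,v=proj("scene",p-[0,0,16]).astype(int); a=s[v-60:v+60,u-70:u+70]
u2,v2=proj("top",p-[0,0,16]).astype(int); b=t[v2-60:v2+60,u2-70:u2+70]
print(u,v,u2,v2)
cv2.imwrite("pics/g2.png",np.hstack([cv2.resize(i,(400,343),interpolation=cv2.INTER_CUBIC) for i in(a,b)]))
E
```

```text
time: 3.53
tool_pos: [522.7, 261.9, 279.6]
tcp_rot: [3.137, -0.002, 1.576]
contact_force: [0.3, 0.4, -2.1]
grip_width: 55.1
finger_force: 30.0
time: 4.37
tool_pos: [522.1, 164.1, 275.2]
tcp_rot: [-3.141, -0.0, 1.577]
contact_force: [0.5, -0.3, -0.7]
grip_width: 54.9
finger_force: 30.0
[522.16075059 163.96668129 275.14539135] [-3.14146314e+00 -6.09862033e-05  1.57680284e+00] 55.0107558794521
scene [317.19611282 275.84292159]
top [241.12593454 262.18612194]
317 275 241 262
```

View pics/g2.png

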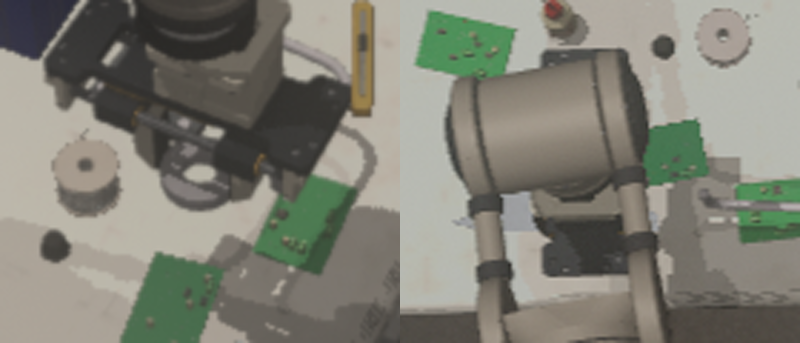

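The scene crop shows the collar held level, hole at (317,275), where I predicted it. Next I'll move it over the tip and check.

```bash
python3 -m pendant '[[[-0.1,-0.5,0],[0,0,0],-1],[[-0.1,-0.6,0],[0,0,0],-1],[[-0.1,-0.6,0],[0,0,0],-1],[[-0.1,-0.6,0],[0,0,0],-1],[[-0.1,-0.5,0],[0,0,0],-1],[[-0.07,-0.27,0],[0,0,0],-1],[[0,0,0],[0,0,0],-1],[[0,0,0],[0,0,0],-1],[[0,0,0],[0,0,0],-1],[[0,0,0],[0,0,0],-1]]'
python3 - <<'E'
from h import *
s=bot.capture("scene");o=bot.get_obs();p=o["tool_pos"];print(p,o["tcp_rot"])
c=p-[0,0,16];u,v=proj("scene",c).astype(int);print(proj("scene",c),proj("scene",[505,72.2,230]))
cv2.imwrite("pics/g3.png",cv2.resize(s[v-40:v+50,u-60:u+60],(800,600),interpolation=cv2.INTER_CUBIC))
print(u-60,v-40)
E
```

```text
time: 5.3
tool_pos: [505.3, 72.0, 275.2]
tcp_rot: [3.141, -0.0, 1.577]
contact_force: [-0.0, 0.3, -1.7]
grip_width: 55.2
finger_force: 30.0
[505.26382598  71.97800181 275.17552412] [ 3.14152396e+00 -2.14463372e-04  1.57682038e+00]
[345.51652055 246.3414215 ] [345.30718134 255.24245406]
285 206
```

View pics/g3.png

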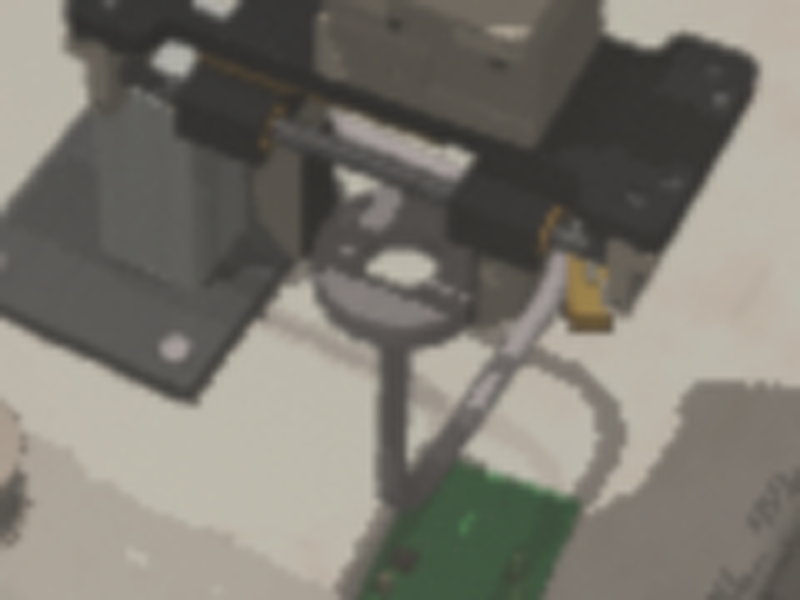

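The hole (345,246) sits right above the upright, whose axis is at column 345. Lowering slowly by 54 mm.

```bash
python3 -m pendant '[[[0,0,-0.2],[0,0,0],-1],[[0,0,-0.2],[0,0,0],-1],[[0,0,-0.2],[0,0,0],-1],[[0,0,-0.2],[0,0,0],-1],[[0,0,-0.2],[0,0,0],-1],[[0,0,-0.2],[0,0,0],-1],[[0,0,-0.2],[0,0,0],-1],[[0,0,-0.2],[0,0,0],-1],[[0,0,-0.2],[0,0,0],-1],[[0,0,0],[0,0,0],-1]]'
```

```text
time: 6.18
tool_pos: [504.6, 71.1, 219.8]
tcp_rot: [-3.139, -0.0, 1.576]
contact_force: [-1.3, -0.5, -1.3]
grip_width: 54.8
finger_force: 30.0
```

```bash
python3 - <<'E'
from h import *
s=bot.capture("scene");o=bot.get_obs();p=o["tool_pos"];print(p,o["contact_force"])
c=p-[0,0,16];u,v=proj("scene",c).astype(int)
cv2.imwrite("pics/g4.png",cv2.resize(s[v-40:v+50,u-60:u+60],(600,450),interpolation=cv2.INTER_CUBIC))
E
```

```text
[504.83521519  71.18346501 220.55334838] [ 0.60391119 -0.1992996  -0.87882074]
```

View pics/g4.png

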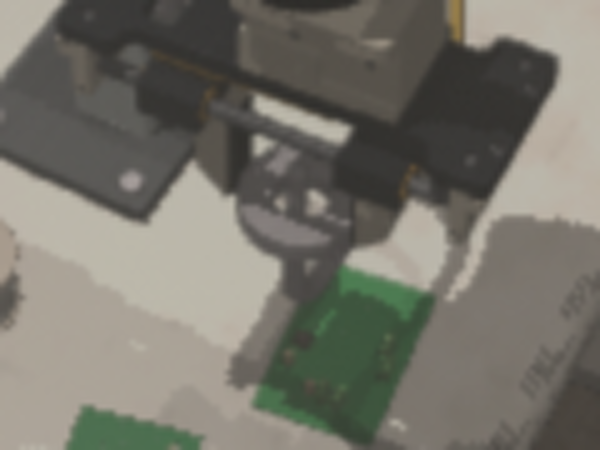

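The rod shows through the hole at crop (295,195), with no force, so the collar is threaded. Releasing, then going up.

```bash
python3 -m pendant '[[[0,0,0],[0,0,0],0],[[0,0,0],[0,0,0],0.6],[[0,0,0],[0,0,0],1],[[0,0,0],[0,0,0],1],[[0,0,0],[0,0,0],1],[[0,0,0],[0,0,0],1],[[0,0,0],[0,0,0],1],[[0,0,0],[0,0,0],1],[[0,0,0],[0,0,0],1],[[0,0,0],[0,0,0],1]]'
python3 -m pendant '[[[0,0,0.5],[0,0,0],1],[[0,0,0.7],[0,0,0],1],[[0,0,1],[0,0,0],1],[[0,-1,0.5],[0,0,0],1],[[0,-1,0],[0,0,0],1],[[0,-1,0],[0,0,0],1],[[0,-1,0],[0,0,0],1],[[0,-1,0],[0,0,0],1],[[0,-0.5,0],[0,0,0],1],[[0,0,0],[0,0,0],1]]'
python3 - <<'E'
from h import *
s=bot.capture("scene");t=bot.capture("top");o=bot.get_obs();p=o["tool_pos"];print(p,o["tcp_rot"])
for n in P: print(n,proj(n,[503,32,113]))
u,v=proj("scene",[503,32,113]).astype(int);u2,v2=proj("top",[503,32,113]).astype(int)
cv2.imwrite("pics/sh.png",s)
print(u,v,u2,v2)
cv2.imwrite("pics/g5.png",np.hstack([cv2.resize(i,(400,400),interpolation=cv2.INTER_CUBIC) for i in(s[v-40:v+40,u-40:u+40],t[v2-40:v2+40,u2-40:u2+40])]))
E
```

```text
time: 7.07
tool_pos: [505.2, 71.2, 221.2]
tcp_rot: [3.141, 0.0, 1.576]
contact_force: [-0.1, 0.6, -0.0]
grip_width: 91.8
finger_force: 0.0
time: 7.9
tool_pos: [505.1, -96.8, 302.0]
tcp_rot: [-3.141, 0.001, 1.572]
contact_force: [-0.2, -0.1, 0.7]
grip_width: 91.3
finger_force: 0.0
[505.06159915 -93.93359524 302.08234683] [-3.14135027e+00 -5.72993517e-04  1.57433944e+00]
scene [352.91202735 274.82752693]
top [294.26019976 273.53265003]
352 274 294 273
```

View pics/g5.png

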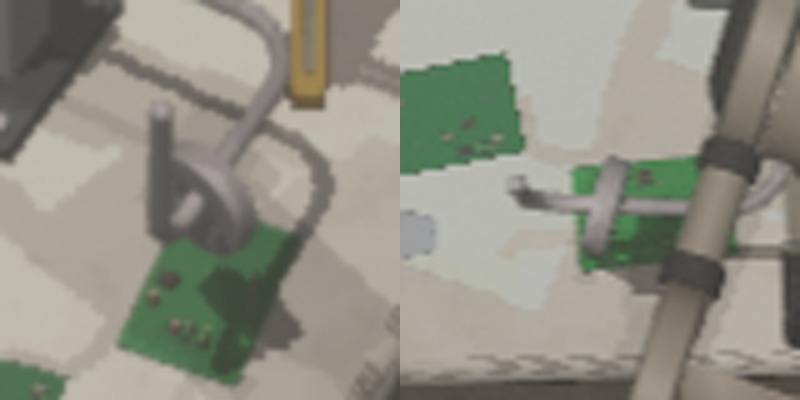

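The picture shows the collar hanging on the level part at top px ~(295.5,273.8), scene ~(354.6,272.6), with its disc line skewed about -0.23 rad from world x.

```bash
python3 - <<'E'
from h import *
from scipy.spatial.transform import Rotation as R
print(plane("top",(295.5,273.8),113),plane("scene",(354.6,272.6),113),tri((354.6,272.6),(295.5,273.8)))
c=np.r_[(plane("top",(295.5,273.8),113)+plane("scene",(354.6,272.6),113))/2,113]
o=bot.get_obs();R0=R.from_euler("xyz",o["tcp_rot"])
k=np.array([.973,-.23,0]);k/=np.linalg.norm(k)
R1=R.from_rotvec(.48*k)*R.from_rotvec([0,0,-.24])*R0
z=R1.apply([0,0,1]);print(z,R1.apply([0,1,0]))
for d in(90,4): print(d,(c-d*z).round(1),(c-d*z-o["tool_pos"]).round(1))
E
```

```text
[502.16719712  28.54082997] [502.28994419  24.62954707] [501.22261769  28.29306914 118.2723474 ]
[ 0.10611257  0.44994512 -0.88672967] [ 0.97231253 -0.23367375 -0.00221689]
90 [492.7 -13.9 192.8] [ -12.4   80.  -109.3]
4 [501.8  24.8 116.5] [  -3.3  118.7 -185.5]
```

```bash
python3 -m pendant '[[[-0.05,0,-0.3],[0,0,-1],1],[[-0.05,0,-0.4],[0,0,-1],1],[[-0.05,0.3,-0.5],[0.97,-0.23,0],1],[[-0.05,0.4,-0.5],[0.97,-0.23,0],1],[[-0.05,0.5,-0.5],[0.97,-0.23,0],1],[[-0.05,0.5,-0.5],[0.97,-0.23,0],1],[[-0.05,0.5,-0.5],[0,0,0],1],[[-0.05,0.4,-0.4],[0,0,0],1],[[0,0.1,0],[0,0,0],1],[[0,0,0],[0,0,0],1]]'
python3 -m pendant '[[[0,0,0],[0,0,0],1],[[0.03,0.15,-0.28],[0,0,0],1],[[0.03,0.15,-0.28],[0,0,0],1],[[0.03,0.15,-0.28],[0,0,0],1],[[0.03,0.15,-0.28],[0,0,0],1],[[0.03,0.15,-0.28],[0,0,0],1],[[0.03,0.15,-0.28],[0,0,0],1],[[0.03,0.15,-0.28],[0,0,0],1],[[0,0,0],[0,0,0],1],[[0,0,0],[0,0,0],1]]'
```

```text
time: 8.83
tool_pos: [492.9, -11.1, 194.4]
tcp_rot: [-3.139, -0.479, 1.338]
contact_force: [-0.4, -0.2, -0.2]
grip_width: 91.5
finger_force: 0.0
time: 9.67
tool_pos: [499.2, 19.1, 134.9]
tcp_rot: [-3.139, -0.479, 1.335]
contact_force: [-0.3, -0.9, 0.2]
grip_width: 92.0
finger_force: 0.0
```

```bash
python3 -m pendant '[[[0.03,0.08,-0.2],[0,0,0],1],[[0.03,0.08,-0.2],[0,0,0],1],[[0.03,0.07,-0.2],[0,0,0],1],[[0,0,0],[0,0,0],0.4],[[0,0,0],[0,0,0],0.3],[[0,0,0],[0,0,0],0.25],[[0,0,0],[0,0,0],0.2],[[0,0,0],[0,0,0],-1],[[0,0,0],[0,0,0],-1],[[0,0,0],[0,0,0],-1]]'
```

```text
time: 10.5
tool_pos: [502.4, 25.5, 117.7]
tcp_rot: [-3.141, -0.479, 1.336]
contact_force: [-0.1, 0.7, 0.4]
grip_width: 55.1
finger_force: 30.0
```

```bash
python3 -m pendant '[[[0,0,0.1],[0,0,0],-1],[[0,0,0.1],[0,0,0],-1],[[0,0,0],[0,0,0.5],-1],[[0,0,0],[0,0,0.5],-1],[[0,0,0],[0,0,0.5],-1],[[-0.01,-0.2,0],[0,0,0],-1],[[-0.01,-0.2,0],[0,0,0],-1],[[-0.01,-0.2,0],[0,0,0],-1],[[-0.01,-0.2,0],[0,0,0],-1],[[0,0,0],[0,0,0],-1]]'
```

```text
time: 11.33
tool_pos: [501.0, 0.2, 123.4]
tcp_rot: [-3.141, -0.478, 1.513]
contact_force: [1.5, -0.3, -1.7]
grip_width: 54.9
finger_force: 30.0
```

```bash
python3 -m pendant '[[[0,0,-0.1],[0,0,0],-1],[[0,0,-0.1],[0,0,0],-1],[[0,0,0],[0,0,0],-1],[[0,0,0],[0,0,0],0.3],[[0,0,0],[0,0,0],0.4],[[0,0,0],[0,0,0],0.6],[[0,0,0],[0,0,0],0.8],[[0,0,0],[0,0,0],1],[[0,0,0],[0,0,0],1],[[0,0,0],[0,0,0],1]]'
python3 -m pendant '[[[0,-0.1,0.2],[0,0,0],1],[[0,-0.15,0.3],[0,0,0],1],[[0,-0.25,0.5],[0,0,0],1],[[0,-0.25,0.5],[0,0,0],1],[[0,-0.25,0.5],[0,0,0],1],[[0,0.1,0],[-1,0.05,0],1],[[0,0.3,0],[-1,0.05,0],1],[[0,0.3,0],[-1,0.05,0],1],[[0,0.3,0],[-1,0.05,0],1],[[0,0,0],[0,0,0],1]]'
python3 - <<'E'
from h import *
s=bot.capture("scene");t=bot.capture("top");o=bot.get_obs();print(o["tool_pos"],o["tcp_rot"])
u,v=proj("scene",[501,2,113]).astype(int);u2,v2=proj("top",[501,2,113]).astype(int);print(u,v,u2,v2)
cv2.imwrite("pics/g6.png",np.hstack([cv2.resize(i,(400,400),interpolation=cv2.INTER_CUBIC) for i in(s[v-40:v+40,u-40:u+40],t[v2-40:v2+40,u2-40:u2+40])]))
E
```

```text
time: 12.17
tool_pos: [500.9, 1.7, 117.4]
tcp_rot: [-3.14, -0.479, 1.516]
contact_force: [0.2, -0.8, 0.0]
grip_width: 90.3
finger_force: 0.0
time: 13.0
tool_pos: [501.3, 5.3, 179.3]
tcp_rot: [3.137, 0.007, 1.521]
contact_force: [-0.9, -0.1, -0.4]
grip_width: 91.5
finger_force: 0.0
[501.08623905   2.87373342 178.34181581] [3.13926749e+00 1.14973198e-03 1.51944447e+00]
359 265 304 273
```

View pics/g6.png

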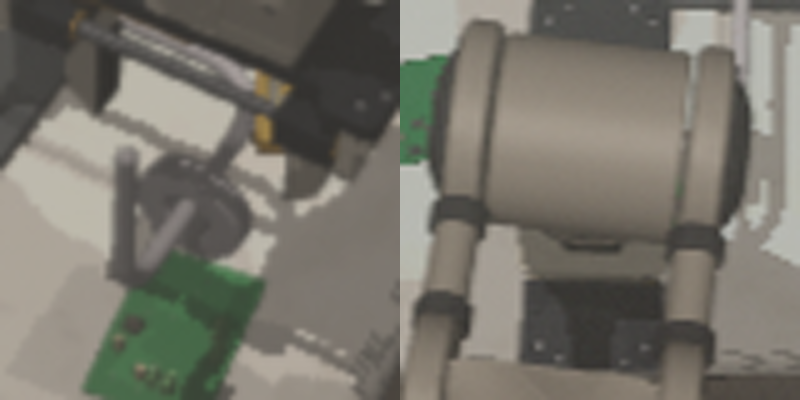

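The collar hangs at scene (358.4,266.4), as predicted and right below the tool. Regrasping with the tool vertical.

```bash
python3 -m pendant '[[[0,0,-0.3],[0,0,0],1],[[0,0,-0.3],[0,0,0],1],[[0,0,-0.3],[0,0,0],1],[[0,0,-0.3],[0,0,0],1],[[0,-0.03,-0.3],[0,0,0],1],[[0,0,-0.25],[0,0,0],1],[[0,0,-0.2],[0,0,0],1],[[0,0,0],[0,0,0],0.6],[[0,0,0],[0,0,0],0.4],[[0,0,0],[0,0,0],0.3]]'
python3 -m pendant '[[[0,0,0],[0,0,0],0.25],[[0,0,0],[0,0,0],0.2],[[0,0,0],[0,0,0],0],[[0,0,0],[0,0,0],-1],[[0,0,0],[0,0,0],-1],[[0,0,0],[0,0,0],-1],[[0,0,0.08],[0,0,0],-1],[[0,0,0.08],[0,0,0],-1],[[0,0,0.06],[0,0,0],-1],[[0,0,0],[0,0,0],-1]]'
```

```text
time: 13.93
tool_pos: [501.3, 0.7, 119.2]
tcp_rot: [3.14, 0.002, 1.516]
contact_force: [-0.6, 0.4, -0.2]
grip_width: 76.6
finger_force: 0.0
time: 14.77
tool_pos: [501.0, 0.7, 125.8]
tcp_rot: [3.14, 0.002, 1.516]
contact_force: [-0.5, 0.7, -1.9]
grip_width: 54.4
finger_force: 30.0
```

```bash
python3 -m pendant '[[[-0.01,-0.21,0],[0,0,0],-1],[[-0.01,-0.21,0],[0,0,0],-1],[[-0.01,-0.21,0],[0,0,0],-1],[[-0.01,-0.21,0],[0,0,0],-1],[[-0.01,-0.21,0],[0,0,0],-1],[[-0.01,-0.21,0],[0,0,0],-1],[[0,0,0],[0,0,0],-1],[[0,-0.14,0],[0,0,1],-1],[[0.02,-0.14,0],[0,0,1],-1],[[0,0,0],[0,0,0],-1]]'
python3 -m pendant '[[[0.03,-0.14,0],[0,0,1],-1],[[0.05,-0.13,0],[0,0,1],-1],[[0.065,-0.125,0],[0,0,1],-1],[[0.08,-0.115,0],[0,0,1],-1],[[0,0,0],[0,0,0],-1],[[0,0,0],[0,0,0],-1],[[0,0,0],[0,0,0],-1],[[0,0,0],[0,0,0],-1],[[0,0,0],[0,0,0],-1],[[0,0,0],[0,0,0],-1]]'
```

```text
time: 15.6
tool_pos: [499.9, -46.1, 125.6]
tcp_rot: [3.14, 0.002, 1.76]
contact_force: [-0.0, 0.0, -1.6]
grip_width: 54.9
finger_force: 30.0
time: 16.43
tool_pos: [506.4, -60.6, 125.6]
tcp_rot: [3.14, 0.002, 2.235]
contact_force: [1.0, 0.8, -1.4]
grip_width: 54.2
finger_force: 30.0
```

Force is only the collar's weight and the pose lies on the arc. Continuing.

```bash
python3 -m pendant '[[[0.095,-0.105,0],[0,0,1],-1],[[0.105,-0.095,0],[0,0,1],-1],[[0.115,-0.08,0],[0,0,1],-1],[[0.125,-0.065,0],[0,0,1],-1],[[0.13,-0.05,0],[0,0,1],-1],[[0.135,-0.035,0],[0,0,1],-1],[[0.14,-0.02,0],[0,0,1],-1],[[0,0,0],[0,0,0.1],-1],[[0,0,0],[0,0,0],-1],[[0,0,0],[0,0,0],-1]]'
```

```text
time: 17.27
tool_pos: [531.5, -74.2, 125.4]
tcp_rot: [3.14, 0.002, 3.084]
contact_force: [0.0, -0.0, -1.7]
grip_width: 54.2
finger_force: 30.0
```

```bash
python3 -m pendant '[[[0.3,-0.016,0],[0,0,0],-1],[[0.3,-0.016,0],[0,0,0],-1],[[0.3,-0.016,0],[0,0,0],-1],[[0.3,-0.016,0],[0,0,0],-1],[[0.3,-0.016,0],[0,0,0],-1],[[0.3,-0.016,0],[0,0,0],-1],[[0.3,-0.016,0],[0,0,0],-1],[[0.3,-0.016,0],[0,0,0],-1],[[0.3,-0.016,0],[0,0,0],-1],[[0,0,0],[0,0,0],-1]]'
python3 -m pendant '[[[0.05,0,0],[0,0,0],-1],[[0.05,0,0],[0,0,0],-1],[[0.05,-0.01,0],[0,0,0],-1],[[0.05,0,0],[0,0,0],-1],[[0.05,0,0],[0,0,0],-1],[[0.05,0,0],[0,0,0],-1],[[0.05,-0.01,0],[0,0,0],-1],[[0.05,0,0],[0,0,0],-1],[[0,0,0],[0,0,0],-1],[[0,0,0],[0,0,0],-1]]'
```

```text
time: 18.1
tool_pos: [613.9, -78.7, 125.4]
tcp_rot: [3.14, 0.003, 3.086]
contact_force: [-0.1, -0.4, -1.9]
grip_width: 54.6
finger_force: 30.0
time: 18.93
tool_pos: [624.9, -79.2, 125.5]
tcp_rot: [3.14, 0.002, 3.088]
contact_force: [-0.4, 1.2, -0.9]
grip_width: 54.1
finger_force: 30.0
```

```bash
python3 -m pendant '[[[0,0,-0.06],[0,0,0],-1],[[0,0,-0.05],[0,0,0],-1],[[0,0,-0.05],[0,0,0],-1],[[0,0,0],[0,0,0],-1],[[0.03,0,0],[0,0,0],-1],[[0.03,0,0],[0,0,0],-1],[[0.03,0,0],[0,0,0],-1],[[0.03,0,0],[0,0,0],-1],[[0,0,0],[0,0,0],-1],[[0,0,0],[0,0,0],-1]]'
python3 -m pendant '[[[0.03,0,0],[0,0,0],-1],[[0.03,0,0],[0,0,0],-1],[[0.03,0,0],[0,0,0],-1],[[0,0,0],[0,0,0],-1],[[0,0,0],[0,0,0],-1],[[0,0,0],[0,0,0],-1],[[0,0,0],[0,0,0],-1],[[0,0,0],[0,0,0],-1],[[0,0,0],[0,0,0],-1],[[0,0,0],[0,0,0],-1]]'
```

```text
time: 19.77
tool_pos: [628.6, -79.2, 120.8]
tcp_rot: [3.14, 0.002, 3.088]
contact_force: [0.7, 0.5, -0.9]
grip_width: 54.6
finger_force: 30.0
time: 20.6
tool_pos: [631.1, -79.2, 120.7]
tcp_rot: [3.14, 0.002, 3.088]
contact_force: [-0.7, 0.1, -1.9]
grip_width: 54.4
finger_force: 30.0
```

```bash
python3 -m pendant '[[[0.03,0,0],[0,0,0],-1],[[0.03,0,0],[0,0,0],-1],[[0,0,0],[0,0,0],-1],[[0,0,0],[0,0,0],-1],[[0,0,0],[0,0,0],-1],[[0,0,0],[0,0,0],-1],[[0,0,0],[0,0,0],-1],[[0,0,0],[0,0,0],-1],[[0,0,0],[0,0,0],-1],[[0,0,0],[0,0,0],-1]]'
```

```text
time: 21.43
tool_pos: [633.0, -79.3, 120.8]
tcp_rot: [3.14, 0.002, 3.088]
contact_force: [-0.0, 0.2, -1.2]
grip_width: 54.0
finger_force: 30.0
```

```bash
python3 -m pendant '[[[0.03,0,0],[0,0,0],-1],[[0.02,0,0],[0,0,0],-1],[[0,0,0],[0,0,0],-1],[[0,0,0],[0,0,0],-1],[[0,0,0],[0,0,0],-1],[[0,0,0],[0,0,0],-1],[[0,0,0],[0,0,0],-1],[[0,0,0],[0,0,0],-1],[[0,0,0],[0,0,0],-1],[[0,0,0],[0,0,0],-1]]'
```

```text
time: 22.27
tool_pos: [634.5, -79.2, 120.7]
tcp_rot: [3.14, 0.002, 3.088]
contact_force: [-0.3, 0.5, -1.6]
grip_width: 54.4
finger_force: 30.0
```

```bash
python3 -m pendant '[[[0.03,0,0],[0,0,0],-1],[[0.02,0,0],[0,0,0],-1],[[0,0,0],[0,0,0],-1],[[0,0,0],[0,0,0],-1],[[0,0,0],[0,0,0],-1],[[0,0,0],[0,0,0],-1],[[0,0,0],[0,0,0],-1],[[0,0,0],[0,0,0],-1],[[0,0,0],[0,0,0],-1],[[0,0,0],[0,0,0],-1]]'
```

```text
time: 23.1
tool_pos: [636.0, -79.2, 120.8]
tcp_rot: [3.14, 0.002, 3.088]
contact_force: [-0.9, 0.0, -1.7]
grip_width: 54.5
finger_force: 30.0
```

```bash
python3 -m pendant '[[[0.02,0,0],[0,0,0],-1],[[0.02,0,0],[0,0,0],-1],[[0,0,0],[0,0,0],-1],[[0,0,0],[0,0,0],-1],[[0,0,0],[0,0,0],-1],[[0,0,0],[0,0,0],-1],[[0,0,0],[0,0,0],-1],[[0,0,0],[0,0,0],-1],[[0,0,0],[0,0,0],-1],[[0,0,0],[0,0,0],-1]]'
```

```text
time: 23.93
tool_pos: [637.2, -79.3, 120.7]
tcp_rot: [3.14, 0.002, 3.088]
contact_force: [-0.1, -0.2, -1.3]
grip_width: 54.4
finger_force: 30.0
```

```bash
python3 -m pendant '[[[0.02,0,0],[0,0,0],-1],[[0.02,0,0],[0,0,0],-1],[[0,0,0],[0,0,0],-1],[[0,0,0],[0,0,0],-1],[[0,0,0],[0,0,0],-1],[[0,0,0],[0,0,0],-1],[[0,0,0],[0,0,0],-1],[[0,0,0],[0,0,0],-1],[[0,0,0],[0,0,0],-1],[[0,0,0],[0,0,0],-1]]'
```

```text
time: 24.77
tool_pos: [637.6, -79.2, 120.6]
tcp_rot: [3.14, 0.0, 3.088]
contact_force: [-5.1, -0.2, 1.1]
grip_width: 54.6
finger_force: 29.9
```

Contact with the flange, at 5 N. Lowering about 1.5 mm onto the rod and opening.

```bash
python3 -m pendant '[[[0,0,-0.03],[0,0,0],-1],[[0,0,-0.02],[0,0,0],-1],[[0,0,0],[0,0,0],-1],[[0,0,0],[0,0,0],0.25],[[0,0,0],[0,0,0],0.3],[[0,0,0],[0,0,0],0.4],[[0,0,0],[0,0,0],0.5],[[0,0,0],[0,0,0],0.7],[[0,0,0],[0,0,0],0.9],[[0,0,0],[0,0,0],0.9]]'
python3 -m pendant '[[[0,0,0.2],[0,0,0],0.9],[[0,0,0.3],[0,0,0],0.9],[[0,0,0.5],[0,0,0],0.9],[[0,0,0.6],[0,0,0],0.9],[[0,0,0.8],[0,0,0],0.9],[[0,0,0.8],[0,0,0],0.9],[[-1,0,0.8],[0,0,0],0.9],[[-1,0,0.8],[0,0,0],0.9],[[-1,0,0.6],[0,0,0],0.9],[[-1,0,0],[0,0,0],0.9]]'
python3 -m pendant '[[[-1,0.8,0],[0,0,0],0.9],[[-1,0.8,0],[0,0,0],0.9],[[-0.5,1,0],[0,0,0],0.9],[[0,1,0],[0,0,0],0.9],[[0,1,0],[0,0,0],0.9],[[0,1,0],[0,0,0],0.9],[[0,1,0],[0,0,0],0.9],[[0,1,0],[0,0,0],0.9],[[0,0.5,0],[0,0,0],0.9],[[0,0,0],[0,0,0],0.9]]'
python3 - <<'E'
from h import *
s=bot.capture("scene");t=bot.capture("top");cv2.imwrite("pics/fs.png",s);cv2.imwrite("pics/ft.png",t)
C=[636,-80,113]
u,v=proj("scene",C).astype(int);u2,v2=proj("top",C).astype(int);print(u,v,u2,v2)
cv2.imwrite("pics/g7.png",np.hstack([cv2.resize(i,(400,400),interpolation=cv2.INTER_CUBIC) for i in(s[v-25:v+25,u-25:u+25],t[v2-25:v2+25,u2-25:u2+25])]))
E
```

```text
time: 25.6
tool_pos: [638.5, -79.3, 119.3]
tcp_rot: [3.14, 0.002, 3.088]
contact_force: [-0.3, 1.2, -0.3]
grip_width: 83.7
finger_force: 0.0
time: 26.43
tool_pos: [518.6, -79.6, 286.2]
tcp_rot: [-3.141, 0.011, 3.088]
contact_force: [0.2, -0.4, 0.1]
grip_width: 87.6
finger_force: 0.0
time: 27.27
tool_pos: [443.2, 166.4, 282.2]
tcp_rot: [3.139, 0.004, 3.092]
contact_force: [0.1, -1.3, 0.7]
grip_width: 87.1
finger_force: 0.0
323 221 332 225
```

View pics/g7.png

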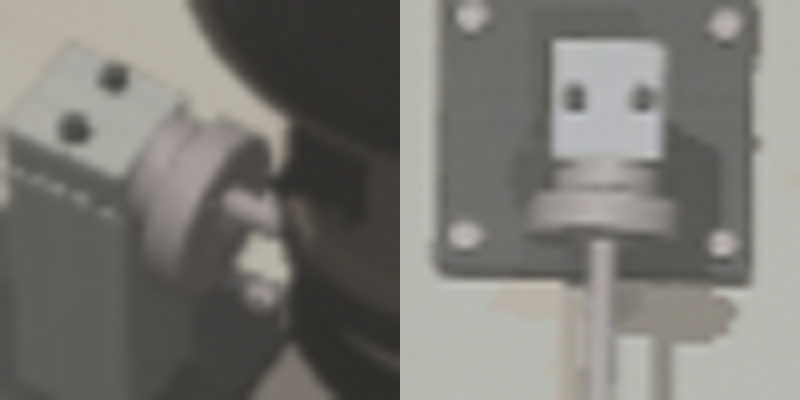

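The picture shows the collar (top crop (600,212), scene crop (205,205)) hanging on the rod. It is parallel to the flange face with no visible gap, and the gripper is well away from it. Handing in.

```bash
python3 -c "
from plant import bot
print(bot.close_job())"
```

```text
the job is handed in; nothing more can be done
None
```

I threaded the collar over the free end and let it drop to the first bend. I then took it again and slid it round both bends, where the last picture shows it flat against the flange with no visible gap; the highest force I read was about 5 N, and I handed the job in at about 27 s.

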